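# Set the solar module's turntable to its mark against the backlash and clamp it

## Task

Set the solar module's turntable to zero for the next reading and clamp it. Its handwheel's gears have play and the wheel now stands clockwise beyond the mark, so take the crank, turn back counter-clockwise (seen from above) until the table itself has followed past its own mark, then come up clockwise and stop with the long dial line at its fixed index, so that the play is taken up and the table's line stands at its index too; move the table by the crank only, never by pushing the table or module. Then turn the clamp lever clockwise until it is firmly hand-tight without forcing it, let go, and leave the other things on the bench where they are.

Things in the scene. Friction and masses are not known exactly. Their poses are not given: they have to be found in the camera images.
- unit: grey cast base, 200 x 370 x 46 mm (its x and y), fixed to the bench, of the hand-geared turntable. Origin: on the bench under the turntable's axis; z up; -x is the operator's side with both index blocks, -y points from the turntable to the handwheel, +y to the clamp
- table_disc: aluminium turntable, 184 mm diameter, its upper face 58 mm above the bench, ticked every 5 degrees at the rim, carrying an upright white solar module (104 mm wide, 6 mm thick, top 162 mm above the bench). Origin: on its upright axis at bench height. Driven through gears by the handwheel at one third of its angle, turning the same way; at zero its axes are parallel to the unit's
- table_mark (a point): the table's one long heavy line, at 88 mm radius on its upper face, 58 mm above the bench
- table_index (a point): fixed point facing the table's index block (aluminium block with a black line, on the operator's side), 88 mm from the table's axis, axes as the unit's. The table is at zero when table_mark is here; clockwise (from above) moves the mark towards the unit's +y here
- wheel_centre (a point): point on the handwheel's upright axis, at the top of its hub 86 mm above the bench; 155 mm from the table's axis along the unit's -y. The wheel is black, 94 mm diameter, over a 112 mm aluminium dial disc ticked every 5 degrees
- crank (a point): middle of the upright black crank grip on the handwheel, 103 mm above the bench; the grip is a barrel of 17 mm diameter and 45 mm height (79 to 124 mm above the bench), 36 mm from the wheel's axis, spinning freely on its pin. Exactly opposite dial_mark across the wheel.
- dial_mark (a point): the one long heavy line on the dial disc under the wheel, at 55 mm radius, 64 mm above the bench; turns with the wheel
- dial_index (a point): fixed point at the dial's index block (aluminium block with a black line, on the operator's side), 55 mm from the wheel's axis; the dial is at zero when dial_mark is here
- clamp_lever: clamp lever on the bracket at the unit's +y side: dark steel hub (22 mm diameter, 84 to 110 mm above the bench) with an arm of 11 mm diameter rising to a black ball. Origin: on its upright axis at bench height. It turns clockwise (from above) to tighten; now open.
- lever_ball (a point): centre of the lever's black ball, 20 mm diameter, 65 mm from the lever's axis and 111 mm above the bench; the arm runs from it straight to the hub, at 102 to 110 mm height in its outer half
- clamp_pivot (a point): point on the clamp lever's upright axis, 105 mm above the bench, 82 mm from the table's axis along the unit's +y. The lever moves stiffly at 5 to 6 N at its ball; between 0.1 and 0.9 rad on (it differs each time) the shoe meets the table and the force climbs by about 1 N per mm at the ball: 12 to 18 N is hand-tight, over 25 N is forcing. It stays where it is left
- clamp_shoe: brass shoe, 18 mm diameter, 6 mm thick, under the bracket's nose, pressed down on the table's rim by the clamp lever. Origin: its underside, on the lever's axis
- handwheel: the handwheel with its dial. Origin: on its axis at bench height; at zero its x axis is parallel to the unit's and points to the crank. Turning it takes about 1 N at the crank within the play (26 degrees of the wheel) and about 6 to 7 N once the gears drive the table; it stays where it is left
- crank_grip: the crank grip described at crank. Origin: its lower end, on its axis
- ruler: bystander: clear ruler, 200 x 30 x 4 mm, lying on the operator's side of the unit
- gas_tubes: bystander: stand 55 x 90 mm with two upright glass tubes, 147 mm high, behind the turntable. Origin: under its foot
- load_box: bystander: blue box 60 x 95 x 32 mm with a black knob (top 42 mm), behind the handwheel. Origin: under its centre
- screwdriver: bystander: screwdriver, 160 mm long, lying beside the handwheel
- wash_bottle: bystander: white bottle, 64 mm diameter, 150 mm high. Origin: under its centre
- beaker: bystander: glass cup, 68 mm diameter, 85 mm high. Origin: under its centre
- spare_cell: bystander: small solar cell upright on a wooden foot, 30 x 75 x 68 mm. Origin: under its foot

How it is judged:
By the outcome, as a careful person would: the job done as asked, in the order asked, and still so for the second after the job is handed in, with the robot touching nothing.
It also fails if it takes over 61 s, if anything falls off the work surface, if the arm or the gripper's body presses on something with over 40 N, if the wrist force passes 120 N, or if a joint passes its speed limit or range.

## Robot

A 7-joint arm with a two-finger parallel gripper is mounted at the origin on the work surface. World frame = base frame: x ahead of the robot, y to its left, z up, the work surface at z = 0. Lengths are in mm, angles in rad, forces in N, time in s.
With the tool pointing down it reaches from about 425 to 1025 mm from the base axis. Payload 3.6 kg.
Tool frame: the origin (TCP) lies midway between the tips of the shut fingers; the grasp point (between the pads) lies 19 mm behind it; z points along the fingers, y is the direction in which the jaws open and shut (so a half turn about z gives the same grasp; the last joint's range is limited). The gripper opens to 85 mm and grips with 20 to 120 N. Pads are 22 mm wide; open, the fingers measure 114 mm over their backs; the gripper's body (76 mm by 85 mm) begins 54 mm behind the grasp point. The pads swing forward as they close: fully open they stand 13 mm farther back than shut.
Start: joints at [1.048, 0.591, 0.048, 1.609, -0.033, 0.943, -0.034], TCP at [301.442, -659.365, 231.302] pointing down, gripper open.
Joint ranges: [-2.69, 2.69], [-0.47, 2.24], [-1.27, 1.36], [0.19, 2.51], [-1.53, 4.68], [0.08, 2.07], [-3.09, 3.09]. Speed limits (rad/s): [2.57, 2.57, 3.14, 3.14, 3.14, 3.14, 3.14].

## Interface

Orientations are given as a 3x3 rotation matrix whose columns are the frame's x, y, z axes.
In Python, from workcell import arm, vision, regions_of, mark_of gives the robot as it stands. Calls block until the motion is done:
- arm.movep(position, orientation): joint-space move of the TCP to a pose.
- arm.servo_line(position, v=150, frame=None, contact_N=None): straight line of the TCP; frame=None keeps the orientation; v is the mean speed in mm/s. With contact_N (N) it stops when the force on the tool has changed by that much, and returns True; else False.
- arm.goto_joints(angles): joint-space move.
- arm.command_gripper(opening, grip_force=None): finger opening in mm; grip_force is the grip in N (None keeps the last); returns when the fingers have stopped.
- arm.wait(seconds).
- arm.solve_ik(position, orientation): joint angles nearest the present ones, or None.
- arm.sense(): the state.
- vision.grab_frame(name): name is "side" or "top" or "wrist"; returns the picture (384x512x3 uint8, blue, green, red); there is no depth.
- vision.camera_model(name): a dict with "camera_matrix" (3x3 intrinsics, pixels), "k1" (the pictures are not rectified: a ray, as slopes to the right and down, at radius r is drawn at 1 + k1 r^2 times it, then the intrinsics apply), "eye" and "rotation" of the camera in the world. Camera axes: x right, y down, z forward; pixel columns grow to the right and rows downward; lengths in mm; the calibration is good to about 2 mm. A picture is of the moment at which its call begins: read the wrist's pose just before it. camera_model takes no time and is no camera call; for the wrist camera it gives the pose at the moment of the call.
A pose or a line that the arm cannot do raises arm.Unreachable and nothing moves.
- arm.finish_job(): hands the job in, once; it reports no verdict.
Trained networks look in the newest picture that a camera, given by its name, has taken for a name from the list of things; names that differ only in an ending like _2 or _b are one class to them, and where a whole thing is asked for, a point or a joint stands for the part that bears it (a point fixed in the world has none). Each returns a list of dicts, best first, with "confidence" (0 to 1); they miss things now and then, are a little off and sometimes report something else, mostly with a low value. They report only what shows in the picture. A call takes as long as a camera call.
- regions_of(camera, query): "mask" (384x512 bool, what is visible of it) and "point" ([column, row] in pixels, amid what is visible of it).
- mark_of(camera, query): "point" ([column, row] in pixels: a listed point, or the origin of a listed thing).
The state is a dict: "t": time; "joint_pos": joint angles; "qvel": joint speeds; "effort": joint torques, N m; "ee_pos": TCP position; "tool_rot": TCP orientation; "ft_force": force on the tool from outside, world axes, zero at the start; "torque": the same for the moment, N m; "gripper_width": finger opening in mm.
Only numpy, scipy, OpenCV 4.12 (cv2) and the standard library are available. Lean on these libraries where they do the work, as an engineer would, in place of code of your own. Each camera call takes 0.05 s, during which the arm holds its last target. There are 200 camera calls.

## Working session

There is one attempt and no reset: what is moved stays moved. The work goes in short steps, each a Python script; the robot and the scene stay as the last script left them, time stands still between calls to the robot, and variables do not carry over. Pictures are saved under pics/ and viewed, about 8 in all and at most 12, crops included, and the job is handed in when it is done.

```bash
mkdir -p pics; ls; cat > h.py <<'E'
import numpy as np, cv2
from workcell import arm, vision, regions_of, mark_of
def ray(cam,p,m=None):
    m=m or vision.camera_model(cam); K=np.array(m["camera_matrix"],float)
    d=np.array([(p[0]-K[0,2])/K[0,0],(p[1]-K[1,2])/K[1,1]]); u=d.copy()
    for _ in range(30): u=d/(1+m["k1"]*(u@u))
    R=np.array(m["rotation"]); return np.array(m["eye"],float),R@np.array([u[0],u[1],1.])
def atz(cam,p,z,m=None):
    e,d=ray(cam,p,m); return e+d*(z-e[2])/d[2]
def proj(cam,P,m=None):
    m=m or vision.camera_model(cam); K=np.array(m["camera_matrix"],float)
    c=np.array(m["rotation"]).T@(np.array(P,float)-np.array(m["eye"])); u=c[:2]/c[2]; u=u*(1+m["k1"]*(u@u))
    return K[:2,:2]@u+K[:2,2]
def save(n,im): cv2.imwrite(f"pics/{n}.png",im)
E
python3 - <<'E'
from h import *
ims={}
for c in("top","side"):
    ims[c]=vision.grab_frame(c); m=vision.camera_model(c); print(c,np.round(m["eye"]),np.round(m["rotation"],2).tolist(),m["camera_matrix"][0][0],m["k1"])
    for q,z in dict(table_mark=58,wheel_centre=86,crank=103,dial_mark=64,dial_index=64,table_index=58,lever_ball=111,clamp_pivot=105,table_disc=0,unit=0,handwheel=0).items():
        for d in mark_of(c,q)[:2]: print(c,q,round(d["confidence"],2),np.round(d["point"],1),np.round(atz(c,d["point"],z),1))
save("a",np.hstack([cv2.resize(ims["top"],(800,600))])); save("b",cv2.resize(ims["side"],(800,600)))
print(arm.sense())
E
```

```text
pics
top [ 250.   26. 1364.] [[-0.02, -0.98, 0.21], [-1.0, 0.02, -0.0], [-0.0, -0.21, -0.98]] 475.6743136435109 -0.0677565246004625
top table_mark 0.97 [245.6 244.3] [403.2  65.9  58. ]
top table_mark 0.57 [346.5 209.7] [ 494.1 -217.8   58. ]
top wheel_centre 0.73 [307.3 207.9] [ 496.2 -105.3   86. ]
top crank 0.45 [319.8 196.3] [ 524.3 -138.9  103. ]
top dial_mark 0.67 [296.9 222.9] [458.9 -77.   64. ]
top dial_mark 0.48 [248.  273.5] [323.1  60.4  64. ]
top dial_index 0.74 [308.9 228.3] [ 443.1 -109.6   64. ]
top dial_index 0.23 [147.1 277.9] [316.1 334.6  64. ]
top table_index 0.63 [251.9 239.8] [415.3  48.3  58. ]
top lever_ball 0.52 [201.3 227.7] [443.7 181.6 111. ]
top clamp_pivot 0.55 [220.4 208.4] [496.2 131.  105. ]
top table_disc 0.58 [253.9 209.8] [510.5  42.    0. ]
top table_disc 0.24 [294.2 222.7] [469.9 -74.2   0. ]
top unit 0.62 [254.5 215.7] [493.   40.6   0. ]
top unit 0.48 [165.9 294.2] [272.8 295.1   0. ]
top handwheel 0.73 [307.1 214.6] [ 492.9 -112.7    0. ]
side [ 382. 1322.  889.] [[-1.0, -0.05, 0.08], [-0.09, 0.51, -0.85], [0.0, -0.86, -0.51]] 490.52569276309
[... 785 characters left out ...]
  0.94270036, -0.03371415]), 'qvel': array([ 0.00134702, -0.00037898, -0.00175366,  0.00017517, -0.00046283,
        0.00071085, -0.00021596]), 'effort': array([-2.12434452e-04, -5.48646390e+01,  1.54653613e+00, -1.98532999e+01,
        9.40871862e-03,  1.54757774e-03, -1.10833821e-05]), 'ee_pos': array([ 301.46163622, -659.37555565,  231.30321631]), 'tool_rot': array([[ 9.09449883e-01,  4.15813553e-01, -1.00121994e-05],
       [ 4.15813553e-01, -9.09449883e-01, -2.23467747e-05],
       [-1.83976854e-05,  1.61600634e-05, -1.00000000e+00]]), 'ft_force': array([-0.21870338, -0.2572372 ,  0.0795996 ]), 'torque': array([-0.01853507, -0.00755146, -0.02554733]), 'gripper_width': 85.48221981010772}
```

View pics/a.png

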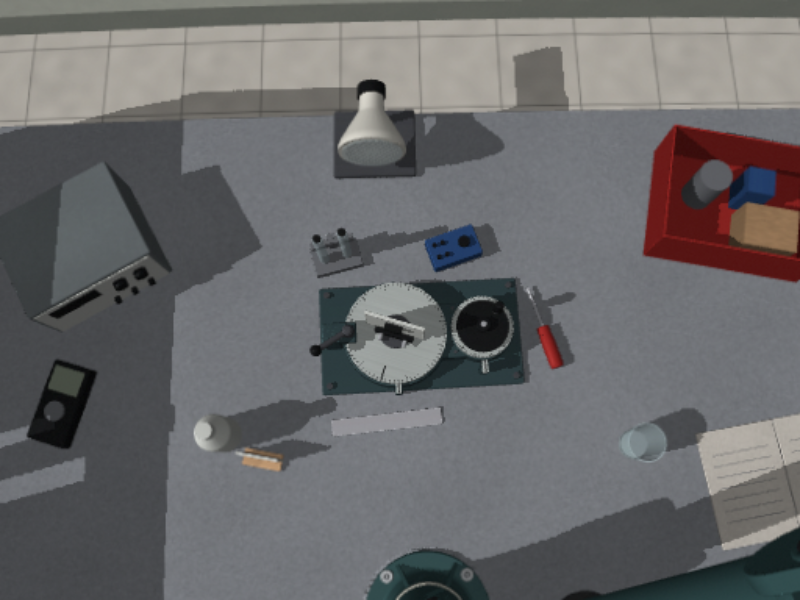

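View pics/b.png

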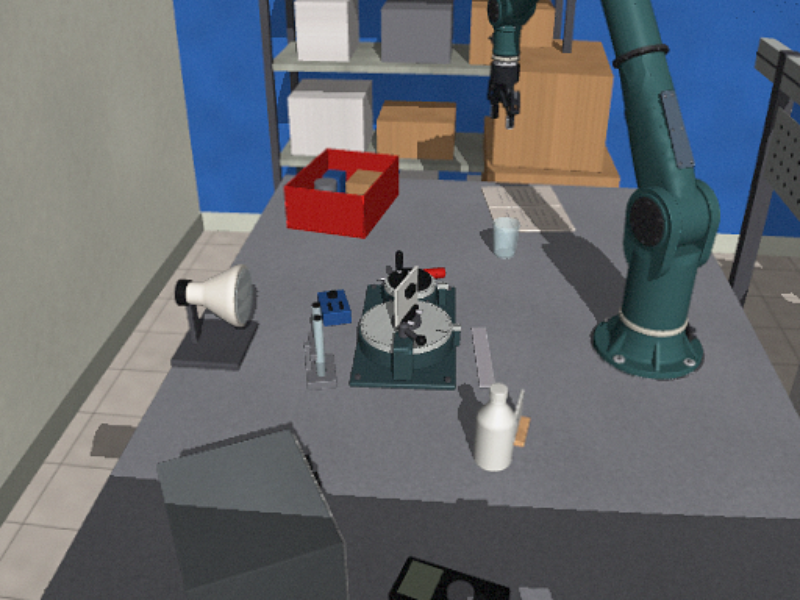

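The top view shows the unit with the table mark at (383,372), left of its index (398,387), so it is clockwise of zero. The crank is at (499,308) and the lever ball at (315,350). The side view agrees. Next I'll look from close by with the wrist camera.

```bash
python3 - <<'E'
from h import *
s=arm.sense(); m=vision.camera_model("wrist"); R=s["tool_rot"]
off=R.T@(np.array(m["eye"])-s["ee_pos"]); print("cam in tool",off.round(1),(R.T@np.array(m["rotation"])).round(2).tolist(),m["camera_matrix"][0][0])
R=np.array([[1,0,0],[0,-1,0],[0,0,-1.]])
for P in([430,-50,330],):
    print(P,arm.solve_ik(P,R))
arm.movep([430,-50,330],R)
im=vision.grab_frame("wrist"); m=vision.camera_model("wrist"); print(m["eye"])
for q,z in dict(table_mark=58,wheel_centre=86,crank=103,dial_mark=64,dial_index=64,table_index=58,lever_ball=111,clamp_pivot=105,table_disc=0,unit=0,handwheel=0).items():
    for d in mark_of("wrist",q)[:2]: print(q,round(d["confidence"],2),np.round(d["point"],1),np.round(atz("wrist",d["point"],z,m),1))
save("c",cv2.resize(im,(800,600))); print(arm.sense()["t"])
E
```

```text
cam in tool [  79.9    0.4 -142.4] [[-0.0, -0.95, -0.31], [1.0, -0.0, -0.0], [0.0, -0.31, 0.95]] 300.88496465600554
[430, -50, 330] [ 0.16291027  0.097477   -0.16476688  2.11131874  0.01985281  0.93420312
 -1.58368744]
[510.44170552 -51.41526325 472.30934454]
table_mark 0.8 [168.6 166.9] [407.   74.3  58. ]
wheel_centre 0.67 [304.1 102.7] [ 495.5 -110.    86. ]
crank 0.56 [326.8  77.4] [ 524.8 -132.7  103. ]
dial_mark 0.83 [269.9 128.8] [460.7 -68.9  64. ]
dial_mark 0.15 [442.8 229.8] [ 309.4 -335.    64. ]
dial_index 0.95 [300.2 139.7] [ 446.  -110.2   64. ]
table_index 0.65 [190.8 168.7] [404.2  42.7  58. ]
table_index 0.52 [326.1  79.7] [ 523.7 -141.8   58. ]
clamp_pivot 0.82 [109.9 111.2] [488.  125.2 105. ]
clamp_pivot 0.66 [374.9  94.1] [ 506.5 -190.4  105. ]
table_disc 0.66 [193.1 102.6] [492.9  45.4   0. ]
unit 0.88 [194.3 103.9] [490.9  43.7   0. ]
handwheel 0.7 [293.2 100.2] [ 495.8 -106.4    0. ]
handwheel 0.48 [185.1 197.1] [340.5  68.9   0. ]
4.05
```

View pics/c.png

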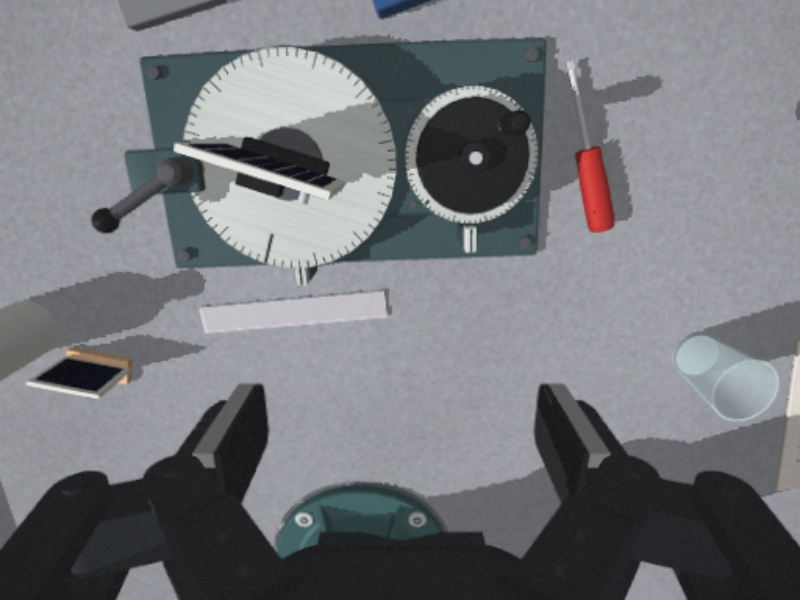

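The wrist view shows the dial line at lower left of the wheel (~(422,201)), the crank at (516,122), the dial index at (470,238), the table line at (268,248), the table index at (303,272) and the lever ball at (105,220). I'll fit the unit pose to all the detections, then look from above the crank with the camera over the dial index.

```bash
cat >> h.py <<'E'
from scipy.optimize import least_squares
def Rz(a): return np.array([[np.cos(a),-np.sin(a),0],[np.sin(a),np.cos(a),0],[0,0,1]])
# p = x,y,yaw, wheel angle, table angle, lever azimuth(unit frame)
def model(p):
    x,y,w,a,b,l=p; U=lambda v: np.array([x,y,0])+Rz(w)@np.array(v,float); c,s=np.cos,np.sin
    return dict(table_mark=U([-88*c(b),-88*s(b),58]),wheel_centre=U([0,-155,86]),crank=U([36*c(a),-155+36*s(a),103]),
      dial_mark=U([-55*c(a),-155-55*s(a),64]),dial_index=U([-55,-155,64]),table_index=U([-88,0,58]),
      lever_ball=U([65*c(l),82+65*s(l),111]),clamp_pivot=U([0,82,105]),table_disc=U([0,0,0]),unit=U([0,0,0]),handwheel=U([0,-155,0]))
QS=list(model(np.zeros(6)))
P0=np.array([493,44,.03,-.85,-.3,2.2])
def obs(cam,qs=QS):
    im=vision.grab_frame(cam); m=vision.camera_model(cam); o=[]
    for q in qs:
        for d in mark_of(cam,q)[:2]:
            if d["confidence"]>.3: o.append((cam,m,q,np.array(d["point"]),d["confidence"]))
    return im,m,o
def fit(O,p0=P0,pw=None):
    # rays -> metric residual at the point (mm), robust
    def f(p):
        M=model(p); r=[]
        for cam,m,q,pt,cf in O:
            X=M[q]; z=np.linalg.norm(X-np.array(m["eye"])); px=(proj(cam,X,m)-pt)*z/m["camera_matrix"][0][0]
            r+=list(px*np.sqrt(cf)/(1 if q not in("table_disc","unit","handwheel") else 2))
        r=list(np.array(r)/3)
        if pw is not None: r+=list((p-p0)/pw)
        return r
    return least_squares(f,p0,loss="soft_l1",x_scale=[10,10,.05,.1,.1,.1])
def report(O,p):
    M=model(p)
    for cam,m,q,pt,cf in O: print(cam,q,round(cf,2),"px",pt.round(0),"d(px)",(pt-proj(cam,M[q],m)).round(1))
E
python3 - <<'E'
from h import *
import pickle
O=obs("top")[2]+obs("side")[2]+obs("wrist")[2]
r=fit(O); p=r.x; print(p.round(3)); M=model(p)
R=np.array([[-1,0,0],[0,1,0],[0,0,-1.]])
c=M["crank"]; print("crank",c.round(1),{k:M[k].round(0).tolist() for k in("wheel_centre","lever_ball","clamp_pivot")})
arm.command_gripper(40)
arm.movep([c[0],c[1],180],R)
im,m,o=obs("wrist",["wheel_centre","crank","dial_mark","dial_index","handwheel","table_mark"])
r2=fit(O+o*2,p); print(r2.x.round(3)); report(o,r2.x)
M=model(r2.x); 
v=cv2.resize(im,(800,600),interpolation=cv2.INTER_CUBIC)
for q in("wheel_centre","crank","dial_mark","dial_index"): cv2.drawMarker(v,tuple((proj("wrist",M[q],m)*800/512).astype(int).tolist()),(0,0,255),0,12)
save("d",v); print(m["eye"],arm.sense()["t"],arm.sense()["joint_pos"])
pickle.dump((r2.x,O+o*2),open("st.pkl","wb"))
E
```

```text
[ 4.92872e+02  4.36800e+01  3.00000e-02 -7.72000e-01 -3.25000e-01
  2.15700e+00]
crank [ 524.1 -135.6  103. ] {'wheel_centre': [498.0, -111.0, 86.0], 'lever_ball': [453.0, 179.0, 111.0], 'clamp_pivot': [490.0, 126.0, 105.0]}
[ 4.94647e+02  4.43280e+01  2.50000e-02 -8.00000e-01 -2.87000e-01
  2.19500e+00]
wrist wheel_centre 0.88 px [288. 163.] d(px) [0.2 1.1]
wrist crank 0.65 px [253. 201.] d(px) [-3.  1.]
wrist dial_mark 0.82 px [332. 110.] d(px) [ 0.  -0.7]
wrist dial_index 0.87 px [292.  92.] d(px) [6.4 1.1]
wrist handwheel 0.69 px [280. 144.] d(px) [0.7 0.2]
wrist handwheel 0.57 px [426. 140.] d(px) [146.4  -4. ]
wrist table_mark 0.69 px [505.  52.] d(px) [6.4 0.2]
wrist table_mark 0.66 px [256. 199.] d(px) [-242.5  147.1]
[ 443.69989272 -135.92987688  322.51875886] 8.975 [ 0.84349073  0.59936629 -0.94745521  2.03948548  0.66216583  0.84096278
  1.08076102]
```

View pics/d.png

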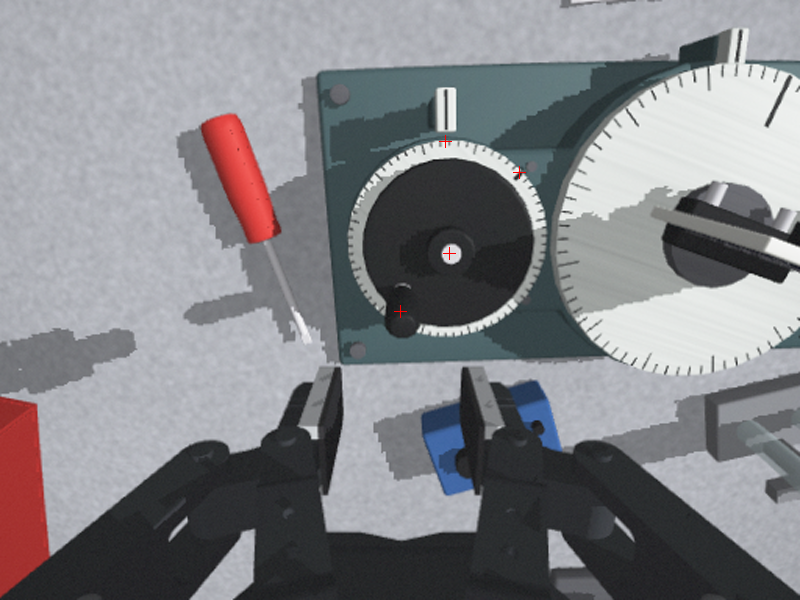

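The model overlay fits: wheel centre, crank (403,310), dial line (519,172) and index (446,140) all line up. Now I'll descend, grip and turn counter-clockwise while watching the force.

```bash
cat >> h.py <<'E'
import pickle
RC=np.array([[-1,0,0],[0,1,0],[0,0,-1.]])
def cpos(p,a,z,r=36):
    x,y,w=p[:3]; v=np.array([x,y,0])+Rz(w)@np.array([r*np.cos(a),-155+r*np.sin(a),0]); v[2]=z; return v
def drive(p,a0,a1,z,v=40,step=7):
    n=max(1,int(np.ceil(abs(np.degrees(a1-a0))/step)))
    for a in np.linspace(a0,a1,n+1)[1:]:
        arm.servo_line(cpos(p,a,z),v=v); s=arm.sense(); f=s["ft_force"]; th=a+p[2]
        d=s["ee_pos"][:2]-cpos(p,0,0,0)[:2]
        print("a %.1f meas %.1f r %.1f Ft %.1f Fr %.1f Fz %.1f t %.1f"%(np.degrees(a),np.degrees(np.arctan2(d[1],d[0])-p[2]),np.hypot(*d),f[:2]@[-np.sin(th),np.cos(th)],f[:2]@[np.cos(th),np.sin(th)],f[2],s["t"]))
E
python3 - <<'E'
from h import *
p,O=pickle.load(open("st.pkl","rb"))
a=p[3]; z=90
arm.servo_line(cpos(p,a,z),v=120,contact_N=8)
arm.command_gripper(0,40); s=arm.sense(); print(s["ee_pos"],s["gripper_width"],s["ft_force"],s["t"])
if 14<s["gripper_width"]<20:
    drive(p,a,np.radians(-14),z)
E
```

```text
[ 524.83526975 -135.54141074   90.89460385] 15.80845585220305 [-1.15420336  1.12218344  6.31973147] 10.2083
a -39.5 meas -37.8 r 36.4 Ft 0.3 Fr -2.0 Fz 6.2 t 10.5
a -33.1 meas -31.5 r 36.5 Ft 0.4 Fr -1.9 Fz 7.3 t 10.7
a -26.7 meas -29.0 r 36.6 Ft -2.9 Fr -0.6 Fz 9.7 t 11.0
a -20.4 meas -24.2 r 36.7 Ft -3.6 Fr -1.0 Fz 11.4 t 11.2
a -14.0 meas -18.4 r 36.8 Ft -4.3 Fr -1.2 Fz 9.7 t 11.5
```

```bash
python3 - <<'E'
from h import *
p,O=pickle.load(open("st.pkl","rb")); z=93
drive(p,np.radians(-14),np.radians(40),z,v=40)
for c in("top","side","wrist"):
    im,m,o=obs(c,["table_mark","dial_mark","crank"])
    for q in o: 
        if q[2]!="crank": print(c,q[2],round(q[4],2),q[3].round(0),atz(c,q[3],58 if q[2][0]=="t" else 64,m).round(1))
    if c=="top": save("e_top",cv2.resize(im[150:310,150:390],(720,480),interpolation=cv2.INTER_CUBIC))
    if c=="wrist": save("e_wr",cv2.resize(im,(800,600),interpolation=cv2.INTER_CUBIC))
print(arm.sense()["t"])
E
```

```text
a -7.3 meas -15.4 r 36.6 Ft -5.9 Fr 4.6 Fz -9.3 t 11.7
a -0.5 meas -8.0 r 36.7 Ft -5.4 Fr 4.6 Fz -13.0 t 12.0
a 6.2 meas -0.7 r 36.8 Ft -5.3 Fr 5.5 Fz -13.6 t 12.3
a 13.0 meas 6.6 r 36.9 Ft -6.4 Fr 5.2 Fz -14.9 t 12.5
a 19.8 meas 13.9 r 37.0 Ft -6.4 Fr 6.4 Fz -16.2 t 12.8
a 26.5 meas 21.4 r 37.1 Ft -5.5 Fr 5.5 Fz -17.0 t 13.0
a 33.2 meas 28.8 r 37.1 Ft -5.3 Fr 6.2 Fz -18.0 t 13.3
a 40.0 meas 36.2 r 37.2 Ft -6.1 Fr 6.3 Fz -19.2 t 13.6
top table_mark 0.84 [258. 245.] [401.1  31.   58. ]
top dial_mark 0.59 [323. 222.] [ 458.7 -148.5   64. ]
side table_mark 0.88 [289. 206.] [402.1  36.   58. ]
side dial_mark 0.61 [289. 208.] [399.8  54.2  64. ]
side dial_mark 0.59 [275. 173.] [ 457.2 -161.5   64. ]
wrist table_mark 0.96 [488.  16.] [407.3  36.5  58. ]
wrist dial_mark 0.59 [154. 106.] [ 455.  -144.2   64. ]
wrist dial_mark 0.48 [277. 321.] [600.9 -73.7  64. ]
14.15
```

View pics/e_wr.png

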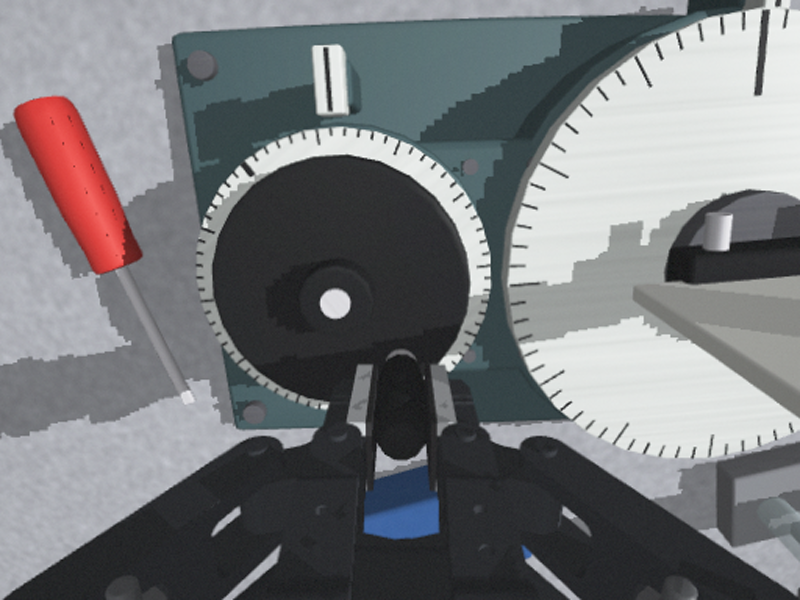

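The wrist view while gripped: the dial line is at (247,168), well counter-clockwise of the index (330,75). The table line runs from (762,95) to (765,10), next to its block. I'll check the top view for whether the table has passed its mark.

```bash
python3 - <<'E'
from h import *
p,O=pickle.load(open("st.pkl","rb"))
m=vision.camera_model("wrist")
for b in(0,2,4,6):
    q=p.copy();q[4]=np.radians(b); M=model(q); U=lambda r:np.array([p[0],p[1],58])+Rz(p[2]+q[4])@np.array([-r,0,0])
    print(b,[(proj("wrist",U(r),m)*800/512).round(0).tolist() for r in(88,65)],[((proj("top",U(r))-[150,150])*3).round(0).tolist() for r in(88,65)])
print(p.round(3), arm.sense()["ee_pos"])
E
```

```text
0 [[777.0, 24.0], [766.0, 94.0]] [[313.0, 279.0], [312.0, 254.0]]
2 [[769.0, 24.0], [760.0, 94.0]] [[316.0, 278.0], [314.0, 254.0]]
4 [[760.0, 24.0], [754.0, 94.0]] [[319.0, 278.0], [316.0, 253.0]]
6 [[752.0, 25.0], [748.0, 95.0]] [[323.0, 278.0], [319.0, 253.0]]
[ 4.94647e+02  4.43280e+01  2.50000e-02 -8.00000e-01 -2.87000e-01
  2.19500e+00] [527.99978285 -87.93422771  91.30764807]
```

View pics/e_top.png

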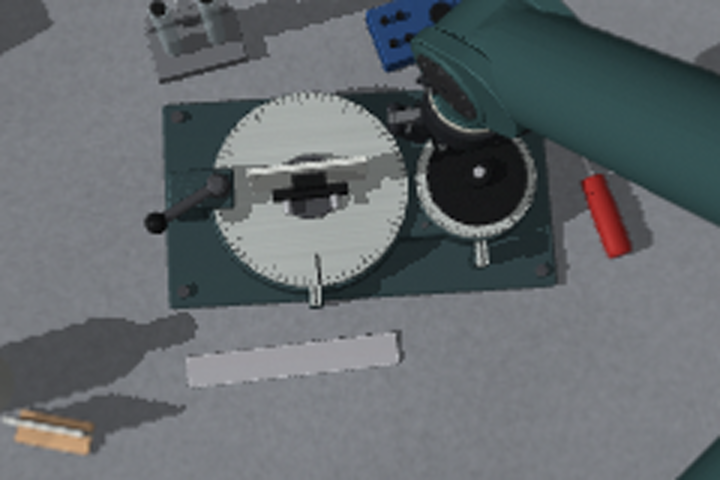

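The top view shows the table line at (318,268), only slightly past the block at (316,292). I'll go further counter-clockwise so that it is clearly past, check, and then come back clockwise to just short of zero.

```bash
cat >> h.py <<'E'
def polar(p,im,m,n,r0=30,r1=88,A=30,z=64,cen=None):
    # rows: radius, cols: angle about wheel axis from unit -x direction (positive = ccw from above), 0.1 deg/px
    an=np.radians(np.arange(-A,A,.1)); rr=np.arange(r0,r1,.25); c=cpos(p,0,z,0) if cen is None else np.array([*cen,z])
    mp=np.zeros((len(rr),len(an),2),np.float32)
    for j,t in enumerate(an):
        dirv=Rz(p[2]+t)@np.array([-1,0,0])
        for i in (0,len(rr)//2,len(rr)-1): pass
        mp[:,j]=[proj("wrist",c+r*dirv,m) for r in rr]
    u=cv2.remap(im,mp,None,cv2.INTER_CUBIC); save(n,u); return u,np.degrees(an),rr
E
python3 - <<'E'
from h import *
p,O=pickle.load(open("st.pkl","rb")); z=91.3
drive(p,np.radians(40),np.radians(55),z,v=40,step=7.5)
for c in("top","side","wrist"):
    im,m,o=obs(c,["table_mark"]); 
    for q in o: print(c,q[4],atz(c,q[3],58,m).round(1))
    if c=="wrist": w=im[0:110,380:512]
    if c=="top": t=im[200:260,220:300]
save("f",np.hstack([cv2.resize(t,(400,300)),cv2.resize(w,(360,300))]))
d=arm.sense(); 
drive(p,np.radians(55),np.radians(8),z,v=40)
im,m,o=obs("wrist",["wheel_centre","dial_mark","dial_index"])
cen=None
for q in o: 
    X=atz("wrist",q[3],model(p)[q[2]][2],m); print(q[2],round(q[4],2),X.round(1))
np.savez("g.npz",im=im,m=m)
u,an,rr=polar(p,im,m,"g"); print(u.shape,arm.sense()["t"])
E
```

```text
a 45.0 meas 39.8 r 37.3 Ft -6.3 Fr 2.6 Fz -6.1 t 14.4
a 50.0 meas 45.0 r 37.3 Ft -6.1 Fr 3.1 Fz -6.2 t 14.7
a 55.0 meas 50.2 r 37.2 Ft -4.1 Fr 3.1 Fz -7.4 t 14.9
side 0.68 [407.   47.3  58. ]
wrist 0.79 [407.7  27.1  58. ]
wrist 0.74 [ 483.5 -102.3   58. ]
a 48.3 meas 47.7 r 37.2 Ft -0.9 Fr 4.4 Fz -7.1 t 15.5
a 41.6 meas 41.9 r 37.2 Ft -0.4 Fr 4.8 Fz -8.2 t 15.7
a 34.9 meas 35.0 r 37.2 Ft 0.9 Fr 5.3 Fz -7.3 t 16.0
a 28.1 meas 28.0 r 37.2 Ft -0.1 Fr 5.2 Fz -8.3 t 16.2
a 21.4 meas 23.2 r 37.1 Ft 3.0 Fr 4.9 Fz -7.4 t 16.5
a 14.7 meas 18.6 r 37.1 Ft 4.9 Fr 4.8 Fz -7.2 t 16.8
a 8.0 meas 12.2 r 37.0 Ft 4.8 Fr 5.5 Fz -7.9 t 17.0
wheel_centre 0.77 [ 498.5 -108.8   86. ]
dial_mark 0.65 [ 444.1 -123.2   64. ]
dial_index 0.93 [ 441.4 -110.2   64. ]
(232, 600, 3) 17.2083
```

```bash
python3 - <<'E'
import cv2,numpy as np
a=cv2.imread("pics/f.png");b=cv2.imread("pics/g.png")
b=cv2.resize(b,(760,290)); cv2.imwrite("pics/fg.png",np.vstack([a,b]))
E
```

```text
(no output)
```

View pics/fg.png

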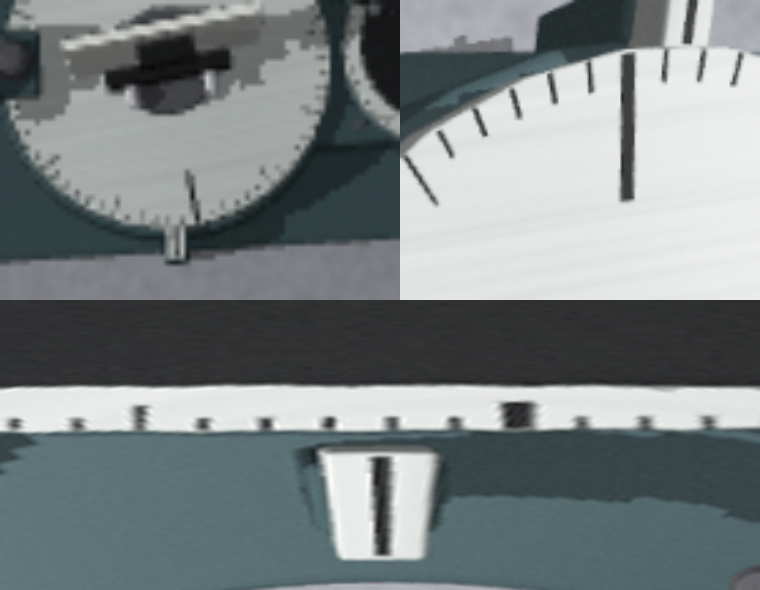

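The table line went clearly past its block (top crop: line at (195,200), block at (177,243)). In the polar strip the dial line is at 10.8° and the index at 0.1°, so 10.8° of clockwise turn is left. I'll creep in on closed-loop image measurements.

```bash
cat >> h.py <<'E'
def dial(p,n):
    im=vision.grab_frame("wrist"); m=vision.camera_model("wrist"); u,an,rr=polar(p,im,m,n,A=20)
    g=cv2.cvtColor(u,cv2.COLOR_BGR2GRAY).astype(float)
    def ctr(r0,r1,w,lim):
        q=g[(rr>r0)&(rr<r1)].mean(0); d=np.clip(q.max()*.8-q,0,None) if lim is None else None
        if lim is not None:
            k=np.abs(an)<lim; d=np.where(k,np.clip(160-q,0,None),0)
        b=cv2.blur(d[None],(w,1))[0]; i=b.argmax(); k=np.abs(np.arange(len(an))-i)<=w//2+5; return (an[k]*d[k]).sum()/d[k].sum()
    return ctr(50.8,53,25,None),ctr(63,77,17,4)
E
python3 - <<'E'
from h import *
p,O=pickle.load(open("st.pkl","rb")); z=91.3
cmd=8.; mk,ix=dial(p,"h0"); print("now",mk,ix)
for k,frac in enumerate((.75,.75,.8,.9,.9,.9)):
    e=mk-ix
    if e<.35 or abs(e)>15: break
    n=cmd-frac*e; drive(p,np.radians(cmd),np.radians(n),z,v=15,step=9); cmd=n; arm.wait(.2); mk,ix=dial(p,f"h{k+1}"); print("cmd",round(cmd,2),"mark %.2f idx %.2f"%(mk,ix))
open("cmd.txt","w").write(str(cmd)); print(arm.sense()["t"])
E
```

```text
now 10.843869598252141 0.08199131560933541
a -0.1 meas 4.2 r 37.0 Ft 6.2 Fr 4.5 Fz -7.8 t 17.8
cmd -0.07 mark 2.68 idx 0.11
a -2.0 meas 2.5 r 36.9 Ft 6.3 Fr 4.5 Fz -7.1 t 18.2
cmd -2.0 mark 0.93 idx 0.12
a -2.6 meas 2.1 r 36.9 Ft 7.0 Fr 3.8 Fz -9.0 t 18.8
cmd -2.64 mark 0.50 idx 0.13
a -3.0 meas 1.8 r 36.9 Ft 7.6 Fr 3.6 Fz -8.6 t 19.2
cmd -2.97 mark 0.25 idx 0.13
19.5
```

```bash
python3 - <<'E'
from h import *
p,O=pickle.load(open("st.pkl","rb")); z=91.3; cmd=float(open("cmd.txt").read())
def Ft():
    f=arm.sense()["ft_force"]; return f[1]
n=cmd
for k in range(6):
    ft=Ft()
    if ft<2.0: break
    n2=n+min(1.5,(ft-1.2)*0.5); drive(p,np.radians(n),np.radians(n2),z,v=15,step=9); n=n2
print("relieved",Ft(),dial(p,"i0"))
arm.command_gripper(40); print("open",dial(p,"i1"),arm.sense()["ft_force"].round(1))
s=arm.sense()["ee_pos"]; arm.servo_line([s[0],s[1],185],v=150)
print("up",dial(p,"i2"),arm.sense()["t"])
im,m,o=obs("wrist",["table_mark"]); 
for q in o: print(q[4],q[3],atz("wrist",q[3],58,m).round(1))
save("i",cv2.resize(im[20:260,200:512],(780,600),interpolation=cv2.INTER_CUBIC))
E
```

```text
a -1.5 meas 1.9 r 37.0 Ft 5.2 Fr 4.0 Fz -7.4 t 19.8
a 0.0 meas 1.9 r 36.9 Ft 3.5 Fr 4.6 Fz -8.4 t 20.0
a 1.3 meas 2.0 r 36.9 Ft 1.8 Fr 4.5 Fz -7.8 t 20.2
relieved 1.9622377200166488 (np.float64(0.24826113904029873), np.float64(0.12740743815403))
open (np.float64(0.14363438670878317), np.float64(0.07816410142869858)) [-0.2  0.8 -0.5]
up (np.float64(0.015365410803734275), np.float64(-0.03304977375537234)) 21.5333
0.66 [440.  35.] [406.3  42.3  58. ]
```

View pics/i.png

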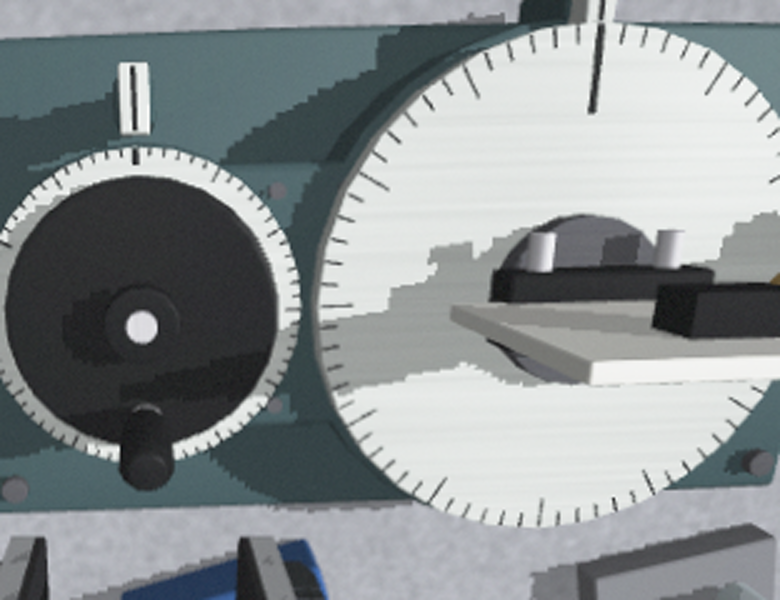

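Released, the dial line sits on its index ((135,155) under (134,100), 0.05° apart). The table line (598,65) points at its block line, and mark_of puts it within 0.5 mm of the fitted index. Now the clamp: I'll check reach for both tool orientations and move above the ball to look.

```bash
cat >> h.py <<'E'
def RL(th,s=1):
    x=s*np.array([np.cos(th),np.sin(th),0]); z=np.array([0,0,-1.]); return np.column_stack([x,np.cross(z,x),z])
def lpos(p,th,z,r=65):
    v=model(p)["clamp_pivot"]+r*np.array([np.cos(th),np.sin(th),0]); v[2]=z; return v
E
python3 - <<'E'
from h import *
p,O=pickle.load(open("st.pkl","rb")); th=p[5]+p[2]
for s in(1,-1):
    for d in(0,-.6,-1.2): 
        q=arm.solve_ik(lpos(p,th+d,98),RL(th+d,s)); print(s,d,None if q is None else q.round(2))
s=arm.sense()["ee_pos"]; arm.servo_line([s[0],s[1],260],v=250)
sg=-1 if arm.solve_ik(lpos(p,th,98),RL(th,1)) is None or arm.solve_ik(lpos(p,th-1.2,98),RL(th-1.2,1)) is None else 1
print("sg",sg); arm.movep(lpos(p,th,210),RL(th,sg))
im,m,o=obs("wrist",["lever_ball","clamp_pivot","clamp_lever"])
for q in o: print(q[2],round(q[4],2),q[3].round(0),atz("wrist",q[3],{"lever_ball":111,"clamp_pivot":105,"clamp_lever":0}[q[2]],m).round(1))
M=model(p); print(M["lever_ball"].round(1),M["clamp_pivot"].round(1),arm.sense()["t"],arm.sense()["joint_pos"].round(2))
v=cv2.resize(im,(800,600),interpolation=cv2.INTER_CUBIC)
for q in("lever_ball","clamp_pivot"): cv2.drawMarker(v,tuple((proj("wrist",M[q],m)*800/512).astype(int).tolist()),(0,0,255),0,12)
save("j",v)
E
```

```text
1 0 [-0.04  0.57 -0.57  2.22  0.64  0.52 -0.46]
1 -0.6 [-0.14  0.58 -0.43  2.14  0.48  0.52 -0.89]
1 -1.2 [-0.2   0.59 -0.3   2.07  0.33  0.52 -1.29]
-1 0 [ 0.28  0.77 -1.08  2.2   1.01  0.81  2.31]
-1 -0.6 [ 0.31  0.85 -1.15  2.12  1.04  0.92  1.72]
-1 -1.2 [ 0.28  0.81 -1.03  2.05  0.96  0.87  1.27]
sg 1
clamp_pivot 0.9 [260. 252.] [493.5 129.  105. ]
clamp_lever 0.64 [257. 210.] [490.7 126.8   0. ]
clamp_lever 0.48 [146. 383.] [ 530.8 -222.6    0. ]
[453.2 178.1 111. ] [492.6 126.3 105. ] 23.5583 [ 0.14  0.42 -0.78  2.13  0.43  0.75 -0.27]
```

View pics/j.png

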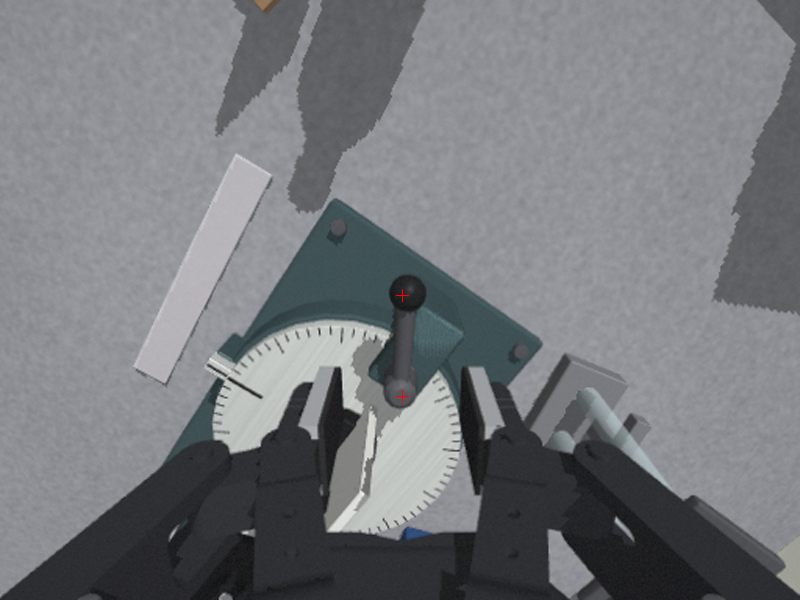

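The ball is at (408,291), about 2.4 mm clockwise of the model (403,295), and the hub matches. I'll straddle the ball and push it clockwise in small steps, watching the tangential force.

```bash
python3 - <<'E'
from h import *
p,O=pickle.load(open("st.pkl","rb")); th=p[5]+p[2]-.037; z=95
arm.movep(lpos(p,th,150),RL(th))
hit=arm.servo_line(lpos(p,th,z),v=100,contact_N=8)
arm.wait(.2); s=arm.sense(); f0=s["ft_force"].copy(); print("down",hit,s["ee_pos"].round(1),f0.round(2),s["gripper_width"])
pv=model(p)["clamp_pivot"]
if not hit:
  a=th; k=0; F=0
  while a>th-1.5:
    st=.05 if F<3 and k<6 else (.03 if F<9 else .015)
    a-=st; k+=1
    arm.servo_line(lpos(p,a,z),v=30,frame=RL(a)); s=arm.sense(); d=s["ee_pos"][:2]-pv[:2]; m=np.arctan2(d[1],d[0])
    f=(s["ft_force"]-f0)[:2]; F=-f@[np.sin(m),-np.cos(m)]
    if k%3==0 or F>9: print("cmd %.3f meas %.3f r %.1f F %.1f Fr %.1f t %.1f"%(a-th,m-th,np.hypot(*d),F,f@[np.cos(m),np.sin(m)],s["t"]))
    if F>14.2 : break
  arm.wait(.15); s=arm.sense(); f=(s["ft_force"]-f0); print("held",f.round(1),s["t"])
  open("a.txt","w").write(str(a))
E
```

```text
down False [455.6 179.7  95.6] [ 0.    0.21 -0.82] 40.137801283240854
cmd -0.150 meas -0.149 r 65.0 F 0.5 Fr 0.2 t 25.6
cmd -0.260 meas -0.230 r 64.4 F 5.6 Fr -0.8 t 26.3
cmd -0.350 meas -0.321 r 64.4 F 5.6 Fr -2.8 t 27.1
cmd -0.440 meas -0.374 r 63.5 F 8.5 Fr -1.9 t 27.8
cmd -0.500 meas -0.409 r 63.0 F 10.7 Fr -2.4 t 28.3
cmd -0.515 meas -0.415 r 62.8 F 11.4 Fr -2.3 t 28.6
cmd -0.530 meas -0.422 r 62.7 F 12.3 Fr -2.5 t 28.8
cmd -0.545 meas -0.430 r 62.6 F 12.9 Fr -2.6 t 29.1
cmd -0.560 meas -0.438 r 62.5 F 13.4 Fr -1.6 t 29.3
cmd -0.575 meas -0.448 r 62.4 F 14.4 Fr -3.3 t 29.6
held [-13.8  -5.3   9.9] 29.7417
```

```bash
python3 - <<'E'
from h import *
p,O=pickle.load(open("st.pkl","rb")); th=p[5]+p[2]-.037; z=95; a=float(open("a.txt").read())-.012
arm.servo_line(lpos(p,a,z),v=30,frame=RL(a)); s=arm.sense(); print(s["ft_force"].round(1), np.hypot(*s["ft_force"][:2]))
d=s["ee_pos"][:2]-model(p)["clamp_pivot"][:2]; m=np.arctan2(d[1],d[0]); print("meas",m-th)
b=m+.15; arm.servo_line(lpos(p,b,z),v=30,frame=RL(b)); s=arm.sense(); print("off",s["ft_force"].round(1))
im,mm,o=obs("wrist",["lever_ball"])
arm.servo_line(lpos(p,b,185),v=150); s=arm.sense(); print("up",s["ft_force"].round(1),s["t"])
arm.servo_line(lpos(p,b,260),v=250)
arm.movep([500,-95,300],RC)
print(dial(p,"k0"))
im,m,o=obs("wrist",["table_mark","lever_ball","crank"])
for q in o: print(q[2],round(q[4],2),atz("wrist",q[3],model(p)[q[2]][2],m).round(1))
M=model(p); print(M["table_index"].round(1),"t",arm.sense()["t"])
save("k",cv2.resize(im,(800,600),interpolation=cv2.INTER_CUBIC))
E
```

```text
[-14.6  -4.2   9.9] 15.14417215707874
meas -0.45357253153159327
off [-0.   0.3 -0. ]
up [ 0.1  0.2 -0.1] 31.6
(np.float64(-0.1873622336514451), np.float64(-0.16219827314524024))
table_mark 0.6 [406.4  42.6  58. ]
table_mark 0.34 [626.2 -71.8  58. ]
lever_ball 0.83 [467.6 190.1 111. ]
crank 0.59 [ 535.4 -112.2  103. ]
[406.7  42.1  58. ] t 33.8417
```

View pics/k.png

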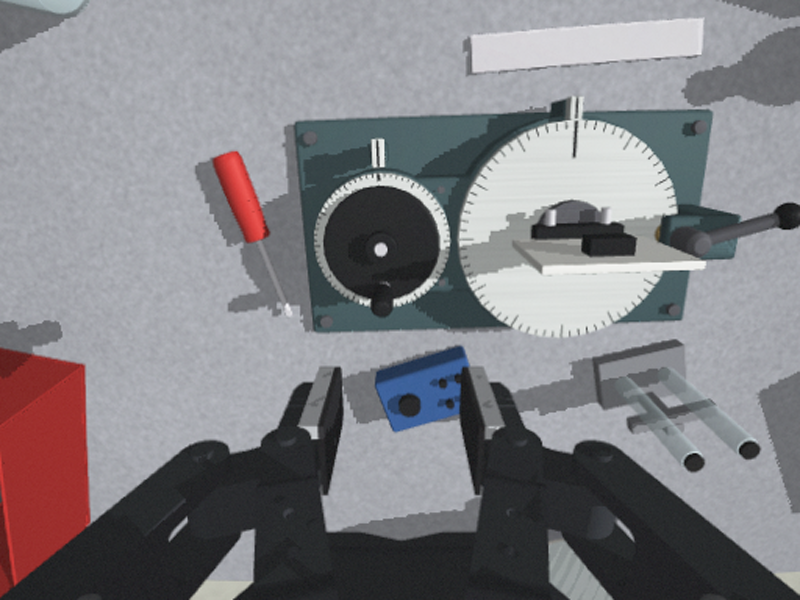

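The final view shows the dial line on its index (378,175), the table line (575,140) at its block, the lever turned and the bystanders where they were. Handing in.

```bash
python3 - <<'E'
from h import *
arm.finish_job(); print(arm.sense()["t"])
E
```

```text
the job is handed in; nothing more can be done
the job is handed in; nothing more can be done
```

The turntable is set to zero and clamped, and the job is handed in at about 34 s of the 61 s allowed.

**Zeroing:** I gripped the crank and turned it counter-clockwise until the table line stood clearly past its mark, about 8° by the images. I then came up clockwise through the play, crept to zero on wrist-camera readings, took the load off the crank and let go.

**Clamping:** I pushed the lever's ball clockwise until the sideways force reached about 15 N, within the 12 to 18 N hand-tight range. I then backed off without contact and lifted away.

**Last checks after clamping:**
- **Dial:** the line is within 0.03° of its index.
- **Table:** the line is within about 0.6 mm of its fitted index, which is roughly the accuracy of the calibration.
- **Lever:** the ball turned about 0.24 rad in the image, against about 0.30 rad estimated from the arm's position. The difference is a few mm at the ball.
- **Bystanders:** all those in the last view look unmoved. The beaker, wash bottle and spare cell were not fully in that picture, but the arm did not go near them.

**One flaw:** while I turned the crank, the vertical force on the gripper rose to 19 N because the grip height was slightly off. I corrected the height and it fell to 6 to 9 N, still far below the limits.

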